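# Open the child-safe cleaner bottle in the storeroom crate

### The job

Stand the square cleaner bottle upright on the floor of the crate's empty cell, so that the cell keeps it from turning. Then, with the bottle in the cell, press its push-and-turn safety cap down, twist it anticlockwise (seen from above) while it is down until it is free, and lift it straight up off the bottle. Finish while still holding the cap in the gripper, level, about 8 cm above the bottle's mouth and over it; the bottle stays upright in its cell and everything else stays where it is.

Things in the scene. Friction and masses are not known exactly. Their poses are not given: they have to be found in the camera images.
- cap_mid (a point): Round grey push-and-turn cap on the bottle, 54 mm across, 27 mm high; the point is its centre, half-way up, z up. It starts locked, its centre 131.5 mm above the bottle's underside, its x axis within 0.1 rad of the bottle's x. The bottle may be picked up and carried by the locked cap. Below the cap there are 14 mm of free height beside the neck for fingertips.
- cap: The same cap; origin at the centre of its underside. Three lugs inside lock it under tabs on the neck; unpressed it turns only some 6 degrees and will not come off. Held pressed 4.5 to 7 mm down (7 is the hard stop) it turns anticlockwise seen from above; from 40 to 80 degrees past locked it is free (62 is right, a stop at 83) and pulls straight up. Clockwise is blocked.
- jug_mid (a point): White plastic cleaner bottle with paper labels: square body 60 x 60 mm in plan, 90 mm high, then a sloping shoulder to 104 mm and a round neck whose mouth is 134 mm above its underside; starts standing on the bench. The point lies on its axis 67 mm above its underside; z up, x and y square to the body's sides.
- jug: The same bottle; origin at the centre of its underside. It weighs about 0.3 to 0.5 kg.
- seal (a joint): Sprung seal in the bottle's mouth, pushed down by the cap: 0 m with the cap locked, -0.007 with the cap pressed fully down, +0.003 with the cap off. The spring pushes the cap up with 6 N when locked, 9 N when fully down, and lifts it 3 mm once free.
- free_cell (a point): Centre of the top of the black rubber pad (64 x 64 x 2 mm) on the floor of the crate's one empty cell, 8 mm above the bench; x, y along the crate's walls. The fixed wooden crate is 158 x 158 mm, 65 mm high, with 2 x 2 square cells 70 mm wide inside, walls 6 mm; the other cells hold things up to 90 mm above the bench. Which cell is empty varies.
- jar: Glass jar with steel lid in a crate cell, 60 mm across, 78 mm high; origin at its underside. To be left alone.
- tin: Steel tin in a crate cell, 58 mm across, 70 mm high; origin at its underside. To be left alone.
- carton: Small cardboard carton in a crate cell, 52 x 52 x 82 mm; origin at its underside. To be left alone.
- wine: Green glass bottle on the bench, 64 mm across, 220 mm high; origin at its underside. To be left alone.
- spray: Aluminium bottle on the bench, 52 mm across, 160 mm high; origin at its underside. To be left alone.
- tape: Black tape roll lying flat on the bench, 90 mm across, 40 mm high; origin at its underside. To be left alone.
- driver: Screwdriver lying on the bench; to be left alone.
- mug: White mug on the bench, 76 mm across, 85 mm high; origin at its underside. To be left alone.
Mind the look-alikes: they are no part of the job. What is shaped like the jug but blue or yellow is not meant.

How it is judged:
On the way, in this order (a step that is already met when the one before it is completed fails the run):
1. the cap is pressed down on the bottle in the cell (horizontal distance between jug_mid and free_cell below 0.014 m and z of jug_mid in the frame of free_cell below 0.073 m and angle between jug_mid's own z axis and vertical below 0.12 rad and value of joint seal below -0.0035 m), for 0.1 s.
2. the cap is twisted past its pockets while still on the neck (horizontal distance between jug_mid and free_cell below 0.014 m and z of jug_mid in the frame of free_cell below 0.073 m and angle between jug_mid's own z axis and vertical below 0.12 rad and angle between the x axis of cap_mid and the x axis of jug_mid, either way round above 0.5 rad and z of cap_mid in the frame of jug_mid below 0.075 m), for 0.05 s.
At the end, for the whole second after the job is handed in: Fingers hold the cap (over 1 N), still, level within 0.3 rad, underside 35 mm or more above the bottle's mouth, within 40 mm of its axis, off the bottle; the bottle stands (0.12 rad) on the floor of the once empty cell, within 14 mm of its centre, 6 mm of its floor; crate neighbours upright (horizontal distance between jug_mid and free_cell below 0.014 m and z of jug_mid in the frame of free_cell below 0.073 m and angle between jug_mid's own z axis and vertical below 0.12 rad and z of cap_mid in the frame of jug_mid above 0.115 m and horizontal distance between cap_mid and jug_mid below 0.04 m and angle between each of cap_mid, jar, tin, carton's own z axis and vertical below 0.3 rad and contact force between cap and the fingers above 1 N and contact force between cap and jug below 0.1 N and linear speed of each of cap, jug below 0.03 m/s); the arm keeps its last pose, push and grip.
It fails at once if a thing already in the crate is taken out or tipped (distance of any of jar, tin, carton from where it was at the start of the episode above 0.03 m or angle between any of jar, tin, carton's own z axis and vertical above 0.5 rad).
It fails at once if another thing on the bench is pushed about (distance of any of wine, spray, tape, driver, mug from where it was at the start of the episode above 0.04 m).
It also fails if it takes over 45 s, if anything falls off the work surface, if the arm or the gripper's body presses on something with over 40 N, if the wrist force passes 120 N, or if a joint passes its speed limit or range.

### The arm

A 6-joint arm with a two-finger parallel gripper is mounted at the origin on the work surface. World frame = base frame: x ahead of the robot, y to its left, z up, the work surface at z = 0. Lengths are in m, angles in rad, forces in N, time in s.
With the tool pointing down it reaches from about 0.325 to 0.9 m from the base axis. Payload 6.1 kg.
Tool frame: the origin (TCP) lies at the very end of the fingers, on their centre line; the grasp point (between the pads) lies pinch_z behind it (pinch_z is the distance from the TCP to the grasp point, in m); z points along the fingers, y is the line along which they close (so a half turn about z gives the same grasp; the last joint's range is limited). The gripper opens to 87 mm and grips with 3 to 60 N. Pads are 19 mm wide; open, the fingers measure 117 mm over their backs; the gripper's body (75 mm by 190 mm) begins 51 mm behind the grasp point.
Start: joints at [-1.325, 0.22, 1.526, -0, 1.395, -0.126], TCP at [0.227, -0.582, 0.223] pointing down, gripper open.
Joint ranges: [-2.98, 2.98], [-0.91, 2.08], [0.09, 2.57], [-1.24, 4.39], [0.2, 2.65], [-2.68, 2.68]. Speed limits (rad/s): [2.57, 2.57, 3.01, 3.14, 3.14, 3.14].

### API

Orientations are given as a rotation vector (axis times angle).
In Python, from bench import * gives the robot as it stands.
- The arm moves only by the tool arm_command, never from a script. Its argument "rows" is a list of rows, each an object with "translation": the shift along the world's x, y, z in m, a list of three; "turn": the turn, a rotation vector about the world's x, y, z in rad, a list of three. A call has 1 to 20 rows; each row is the pose to reach, as a shift and turn from the pose commanded when the call began; what a row does not reach only later rows make up. A row lasts 1/8 s, in which the tool goes at most 62.5 mm and 10.7 degrees, less where a joint would pass 70% of its speed; a pose out of reach is approached as far as the arm can. A call with a gripper value outside its range is refused whole. "fingers" is the finger opening in m, from 0 to 0.087, set as the call begins (left out, the last holds). The fingers move at their own pace and stop on an object; "squeeze" is the grip in N (left out, the last holds). Time passes only in rows, so rows that repeat a pose let the fingers close. It gives the time, the measured TCP pose, the force, the opening and the grip force at its end, in the units of the state.
- sense(): the state, without advancing time (a new reading comes with each control period).
- get_image(name): name is "side" or "top" or "wrist"; returns the picture (384x512x3 uint8, blue, green, red); there is no depth.
- camera_model(name): a dict with "K" (3x3 intrinsics, pixels), "dist_coeffs" ([k1, k2, p1, p2, k3] as OpenCV has them; the pictures are not rectified), "xyz" and "rotation" of the camera in the world; the wrist camera has in their place "T_tool_cam" (4x4, takes a point from camera to tool coordinates, whose origin is the TCP and whose axes are the flange's). Camera axes: x right, y down, z forward; pixel columns grow to the right and rows downward; lengths in m; the calibration is good to about 2 mm. A picture is of the moment at which its call begins: read the wrist's pose just before it. camera_model takes no time and is no camera call.
- close_job(): hands the job in; it is judged then, once.
The state is a dict: "time_s": time; "joints": joint angles; "joint_vel": joint speeds; "effort": joint torques, N m; "tool_pos": TCP position; "orientation": TCP orientation; "force": force on the tool from outside, world axes, zero at the start; "torque": the same for the moment, N m; "opening": finger opening in m; "grasp_force": force on a finger pad.
Only numpy, scipy, OpenCV 4.12 (cv2) and the standard library are available. Lean on these libraries where they do the work, as an engineer would, in place of code of your own. Each camera call takes 0.05 s, during which the arm holds its last target. There are 200 camera calls.

## Working session

There is one attempt and no reset: what is moved stays moved. The work goes in short steps, Python scripts to look and compute and a tool call to move; the robot and the scene stay as the last step left them, time stands still between calls to the robot, and variables do not carry over. Pictures are saved under pics/ and viewed, at most 10 in all, crops included, and the job is handed in when it is done.

Besides the shell and the picture viewer there is one more tool, called after "Request:" as name(argument=value, ...), one argument or row to a line, values as JSON. arm_command: Moves the arm, as the interface text tells. Its arguments: {"type":"object","properties":{"rows":{"type":"array","items":{"type":"object","properties":{"translation":{"type":"array","items":{"type":"number"}},"turn":{"type":"array","items":{"type":"number"}}}}},"fingers":{"type":"number"},"squeeze":{"type":"number"}},"required":["rows"]}

```bash
mkdir -p pics
python3 - <<'E'
from bench import *
import cv2,numpy as np
s=sense();print({k:np.round(v,3).tolist() for k,v in s.items()})
for n in ["top","side","wrist"]:
    m=camera_model(n);print(n,{k:np.round(v,4).tolist() for k,v in m.items()})
    im=get_image(n);cv2.imwrite(f"pics/{n}0.png",im)
E
ls; python3 -c "
import cv2,numpy as np
a=cv2.imread('pics/top0.png');b=cv2.imread('pics/side0.png')
cv2.imwrite('pics/t0.png',cv2.resize(a,(800,600),interpolation=cv2.INTER_CUBIC))
cv2.imwrite('pics/s0.png',cv2.resize(b,(800,600),interpolation=cv2.INTER_CUBIC))"
```

```text
{'time_s': 0.0, 'joints': [-1.325, 0.221, 1.528, -0.0, 1.395, -0.126], 'joint_vel': [0.001, 0.001, 0.0, 0.0, -0.002, 0.0], 'effort': [-0.0, -49.462, -38.737, 0.07, 0.057, -0.0], 'tool_pos': [0.227, -0.582, 0.221], 'orientation': [-3.086, -0.58, 0.0], 'force': [0.511, 0.681, -0.328], 'torque': [0.022, 0.012, -0.001], 'grasp_force': 0.0, 'opening': 0.087}
top {'K': [[479.8239, 0.0, 261.6744], [0.0, 479.8239, 184.4539], [0.0, 0.0, 1.0]], 'dist_coeffs': [0.0268, 0.0, 0.0, 0.0, 0.0], 'xyz': [0.3573, -0.0684, 1.2043], 'rotation': [-2.1669, 2.1107, -0.1781]}
side {'K': [[391.3062, 0.0, 257.9528], [0.0, 391.3062, 199.7666], [0.0, 0.0, 1.0]], 'dist_coeffs': [0.0336, 0.0, 0.0, 0.0, 0.0], 'xyz': [0.0196, 0.6726, 0.739], 'rotation': [-0.8136, 2.4461, -1.2694]}
wrist {'K': [[295.7341, 0.0, 249.2855], [0.0, 295.7341, 191.7991], [0.0, 0.0, 1.0]], 'dist_coeffs': [0.0195, 0.0, 0.0, 0.0, 0.0], 'T_tool_cam': [[0.0, -0.9616, -0.2745, 0.0749], [1.0, 0.0001, -0.0, -0.0002], [0.0001, -0.2745, 0.9616, -0.1611], [0.0, 0.0, 0.0, 1.0]]}
pics
```

View pics/t0.png

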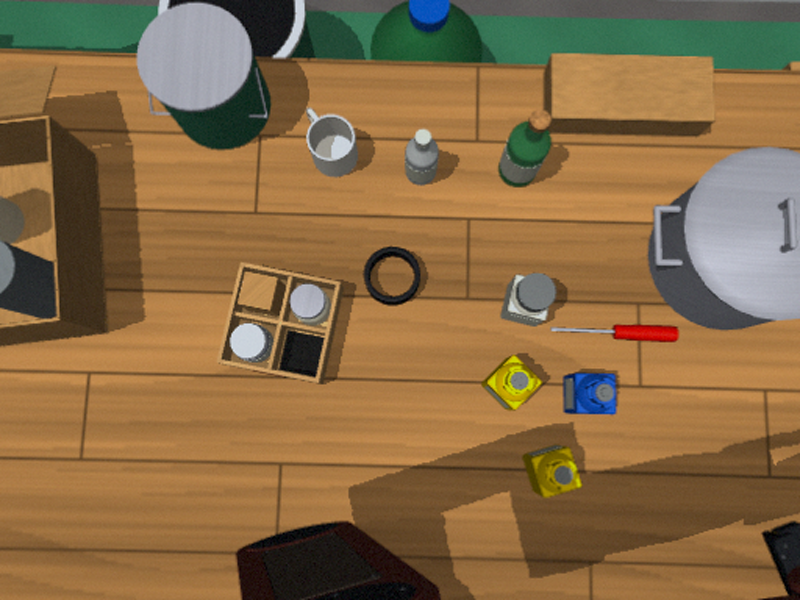

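View pics/s0.png

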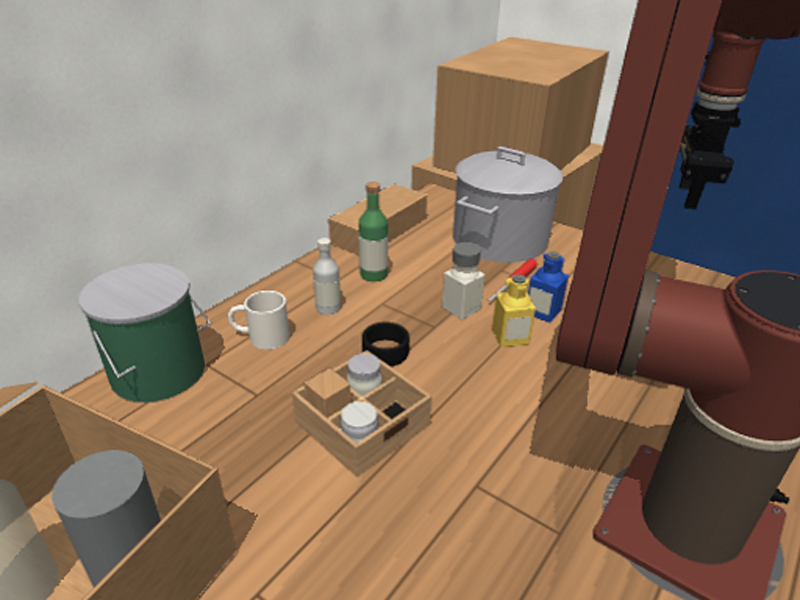

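White jug with grey cap is at top-view (536,290)/1.5625. The two yellow bottles, (517,380) and (553,472), and the blue one, (592,393), are look-alikes: wrong colour. The empty cell is the dark one at (302,354). I'll confirm with enlarged crops and measure.

```bash
cat > h.py <<'E'
import cv2,numpy as np
from bench import *
from scipy.spatial.transform import Rotation as R
def cam(n,s=None):
    m=camera_model(n)
    if n!="wrist": return m,np.array(m["xyz"]),R.from_rotvec(m["rotation"]).as_matrix()
    T=np.array(m["T_tool_cam"]);Rt=R.from_rotvec(s["orientation"]).as_matrix()
    return m,np.array(s["tool_pos"])+Rt@T[:3,3],Rt@T[:3,:3]
def cast(n,px,z,s=None):
    m,c,Rm=cam(n,s)
    u=cv2.undistortPoints(np.array(px,float).reshape(-1,1,2),np.array(m["K"]),np.array(m["dist_coeffs"])).reshape(-1,2)
    d=np.c_[u,np.ones(len(u))]@Rm.T
    return c+d*((z-c[2])/d[:,2])[:,None]
def proj(n,P,s=None):
    m,c,Rm=cam(n,s)
    q=(np.array(P,float).reshape(-1,3)-c)@Rm
    return cv2.projectPoints(q,np.zeros(3),np.zeros(3),np.array(m["K"]),np.array(m["dist_coeffs"]))[0].reshape(-1,2)
E
python3 - <<'E'
from h import *
a=cv2.imread('pics/top0.png');k=1/1.5625
c=np.array([(241,263),(341,282),(324,383),(219,362)])*k
P=cast("top",c,.065);print("crate",P.round(4).tolist(),P.mean(0).round(4),[round(float(np.linalg.norm(P[i]-P[i-1])),4) for i in range(4)])
print("cap",cast("top",[(536*k,290*k)],.145).round(4))
crop=np.hstack([cv2.resize(a[165:215,310:365],None,fx=7,fy=7,interpolation=cv2.INTER_CUBIC)[:, :385],cv2.resize(a[160:250,135:225],(350,350),interpolation=cv2.INTER_CUBIC)])
cv2.imwrite('pics/c0.png',crop);print(crop.shape)
E
```

```text
crate [[0.5758, 0.1892, 0.065], [0.5502, 0.0339, 0.065], [0.3953, 0.0532, 0.065], [0.4228, 0.2128, 0.065]] [0.486  0.1223 0.065 ] [0.1548, 0.1574, 0.1561, 0.162]
cap [[ 0.5326 -0.2527  0.145 ]]
(350, 735, 3)
```

View pics/c0.png

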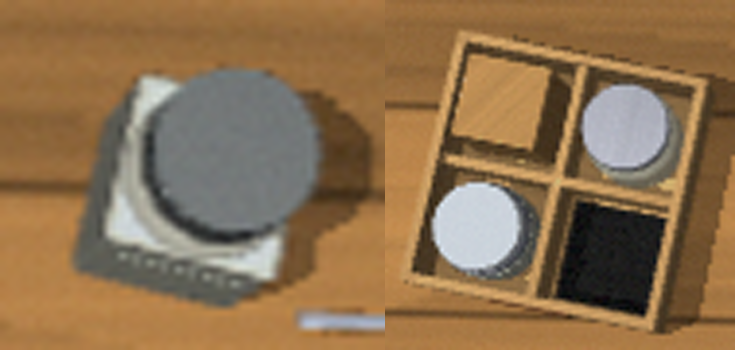

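Run:
```python
from h import *
import bench
print([x for x in dir(bench) if not x.startswith('_')], getattr(bench,'pinch_z',None))
L=lambda p:np.array([((x+.5)/7-.5+310,(y+.5)/7-.5+165) for x,y in p])
Q=lambda p:np.array([((x-385+.5)/3.889-.5+135,(y+.5)/3.889-.5+160) for x,y in p])
P=cast("top",Q([(460,33),(714,78),(658,331),(403,282)]),.065)
print("crate",P.round(4).tolist(),P.mean(0).round(4),[(round(float(np.linalg.norm(P[i]-P[i-1])),4),round(float(np.degrees(np.arctan2(*(P[i]-P[i-1])[1::-1]))),1)) for i in range(4)])
pad=cast("top",Q([(574,203),(664,212),(647,312),(558,292)]),.008);print("pad",pad.round(4).tolist(),pad.mean(0).round(4))
print("cap",cast("top",L([(236,153)]),.145).round(4))
J=cast("top",L([(148,75),(107,240),(278,278)]),.09);print("jug sh",J.round(4).tolist(),[np.degrees(np.arctan2(*(J[i+1]-J[i])[1::-1])).round(1) for i in (0,1)],((J[0]+J[2])/2).round(4))
print("wine neck",cast("top",np.array([(540,121)])/1.5625,.22),"blue",cast("top",np.array([(605,393)])/1.5625,.13))
```

```text
['PlanningError', 'camera_model', 'close_job', 'get_image', 'pinch_z', 'sense'] 0.0187
crate [[0.5763, 0.1901, 0.065], [0.5523, 0.0316, 0.065], [0.396, 0.0592, 0.065], [0.4217, 0.2149, 0.065]] [0.4866 0.1239 0.065 ] [(0.1566, -9.1), (0.1602, -98.6), (0.1586, 170.0), (0.1578, 80.6)]
pad [[0.4782, 0.1232, 0.008], [0.4739, 0.0652, 0.008], [0.4098, 0.0731, 0.008], [0.421, 0.1303, 0.008]] [0.4457 0.0979 0.008 ]
cap [[ 0.5307 -0.2532  0.145 ]]
jug sh [[0.5656, -0.2332, 0.09], [0.5091, -0.2196, 0.09], [0.4978, -0.2768, 0.09]] [np.float64(166.5), np.float64(-101.2)] [ 0.5317 -0.255   0.09  ]
wine neck [[ 0.75645656 -0.24527055  0.22      ]] blue [[ 0.38964147 -0.35272925  0.13      ]]
```

Request:
arm_command(
  rows=[
    {"translation":[0.03,0.03,0.04],"turn":[0,0,0]},
    {"translation":[0.06,0.065,0.08],"turn":[0,0,0]},
    {"translation":[0.09,0.1,0.08],"turn":[0,0,0]},
    {"translation":[0.12,0.135,0.08],"turn":[0,0,0]},
    {"translation":[0.15,0.165,0.08],"turn":[0,0,0]},
    {"translation":[0.18,0.2,0.08],"turn":[0,0,0]},
    {"translation":[0.21,0.23,0.08],"turn":[0,0,0]},
    {"translation":[0.24,0.265,0.08],"turn":[0,0,0]},
    {"translation":[0.27,0.295,0.08],"turn":[0,0,0]},
    {"translation":[0.304,0.328,0.08],"turn":[0,0,0]},
    {"translation":[0.304,0.328,0.08],"turn":[0,0,0]},
    {"translation":[0.304,0.328,0.08],"turn":[0,0,0]},
  ],
  fingers=0.08,
)

```text
time_s: 1.65
tool_pos: [0.5307, -0.2544, 0.3021]
orientation: [-3.087, -0.582, 0.002]
force: [-0.7, 0.2, -0.0]
opening: 0.0799
grasp_force: 0.0
```

Run:
```python
from h import *
import pickle
s=sense();im=get_image("wrist");pickle.dump(s,open("s1.p","wb"));cv2.imwrite("pics/w1.png",im)
print(s["tool_pos"],s["orientation"],s["joints"],s["force"])
o=cv2.resize(im,(800,600),interpolation=cv2.INTER_CUBIC);cv2.imwrite("pics/w1b.png",o)
```

```text
[ 0.53068446 -0.25438835  0.30212567] [-3.08713841e+00 -5.81512244e-01  1.53829801e-03] [-5.80627239e-01  9.39834605e-02  1.52018103e+00 -5.62897150e-04
  1.52824629e+00  6.17824241e-01] [-0.71717871  0.16367872 -0.01319913]
```

View pics/w1b.png

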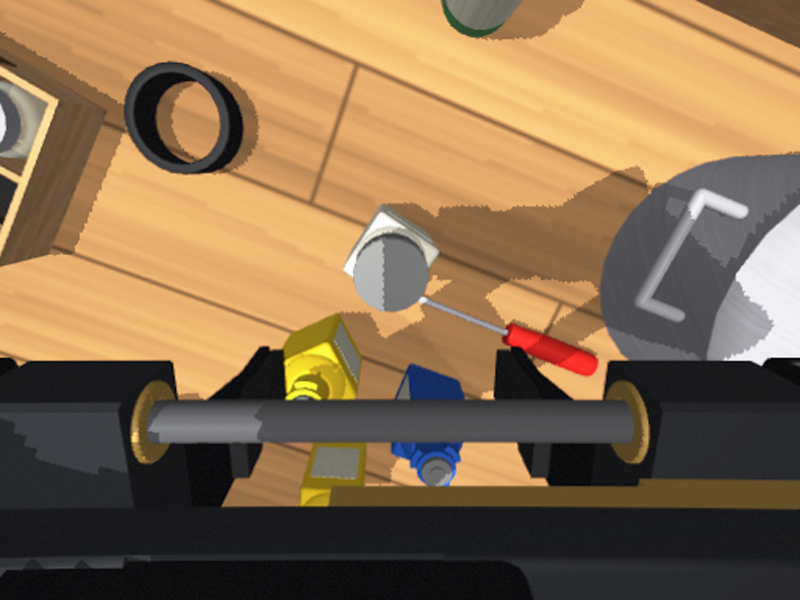

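Run:
```python
from h import *
import pickle
s=pickle.load(open("s1.p","rb"));k=1/1.5625
im=cv2.imread("pics/w1.png")
print("cap",cast("wrist",[(391*k,272*k)],.145,s).round(4))
hsv=cv2.cvtColor(im,cv2.COLOR_BGR2HSV)
m=np.zeros(im.shape[:2],np.uint8);m[125:205,210:290]=(hsv[125:205,210:290,1]<50)*255
m=cv2.morphologyEx(m,cv2.MORPH_OPEN,np.ones((3,3)))
c=max(cv2.findContours(m,0,1)[0],key=cv2.contourArea);h=cv2.convexHull(c)
print(h.reshape(-1,2).tolist())
J=cast("wrist",np.array([(345,265),(385,205),(437,248)])*k,.09,s);print("sh",J.round(4).tolist(),((J[0]+J[2])/2).round(4),[np.degrees(np.arctan2(*(J[i+1]-J[i])[1::-1])).round(1) for i in (0,1)])
g=cv2.resize(im[125:205,215:295],(560,560),interpolation=cv2.INTER_CUBIC);cv2.imwrite("pics/w1c.png",g)
```

```text
cap [[ 0.5349 -0.2536  0.145 ]]
[[246, 131], [248, 132], [267, 145], [271, 148], [275, 152], [277, 155], [280, 160], [289, 197], [289, 199], [286, 199], [243, 198], [235, 194], [230, 189], [220, 173], [220, 170], [226, 158], [233, 147], [243, 132], [244, 131]]
sh [[0.5152, -0.2208, 0.09], [0.5724, -0.234, 0.09], [0.5557, -0.2858, 0.09]] [ 0.5355 -0.2533  0.09  ] [np.float64(-12.9), np.float64(-107.8)]
```

View pics/w1c.png

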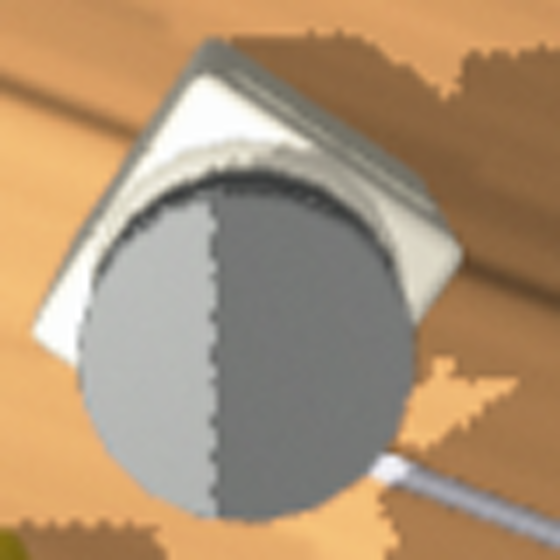

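Run:
```python
from h import *
import pickle
s=pickle.load(open("s1.p","rb"))
L=lambda p:np.array([((x+.5)/7-.5+215,(y+.5)/7-.5+125) for x,y in p])
print("cap",cast("wrist",L([(247,352)]),.145,s).round(4))
J=cast("wrist",L([(38,330),(205,78),(460,255)]),.09,s);print("sh",J.round(4).tolist(),((J[0]+J[2])/2).round(4),[(np.linalg.norm(J[i+1]-J[i]).round(4),np.degrees(np.arctan2(*(J[i+1]-J[i])[1::-1])).round(1)) for i in (0,1)])
```

```text
cap [[ 0.5339 -0.2535  0.145 ]]
sh [[0.5122, -0.2208, 0.09], [0.5661, -0.233, 0.09], [0.5533, -0.2876, 0.09]] [ 0.5328 -0.2542  0.09  ] [(np.float64(0.0552), np.float64(-12.8)), (np.float64(0.0561), np.float64(-103.1))]
```

Request:
arm_command(
  rows=[
    {"translation":[0.002,0.0005,-0.04],"turn":[0,0,0]},
    {"translation":[0.002,0.0005,-0.08],"turn":[0,0,0]},
    {"translation":[0.002,0.0005,-0.12],"turn":[0,0,0]},
    {"translation":[0.002,0.0005,-0.15],"turn":[0,0,0]},
    {"translation":[0.002,0.0005,-0.175],"turn":[0,0,0]},
    {"translation":[0.002,0.0005,-0.186],"turn":[0,0,0]},
    {"translation":[0.002,0.0005,-0.186],"turn":[0,0,0]},
  ],
)

```text
time_s: 2.58
tool_pos: [0.5323, -0.2543, 0.1162]
orientation: [-3.087, -0.579, 0.001]
force: [-0.1, 0.1, -0.6]
opening: 0.0799
grasp_force: 0.0
```

Request:
arm_command(
  rows=[
    {"translation":[0,0,0]},
    {"translation":[0,0,0]},
    {"translation":[0,0,0]},
    {"translation":[0,0,0]},
    {"translation":[0,0,0]},
    {"translation":[0,0,0]},
  ],
  fingers=0.04,
  squeeze=50,
)

```text
$.rows[0]: bad value
```

Request:
arm_command(
  rows=[
    {"translation":[0,0,0],"turn":[0,0,0]},
    {"translation":[0,0,0],"turn":[0,0,0]},
    {"translation":[0,0,0],"turn":[0,0,0]},
    {"translation":[0,0,0],"turn":[0,0,0]},
    {"translation":[0,0,0],"turn":[0,0,0]},
  ],
  fingers=0.04,
  squeeze=50,
)

```text
time_s: 3.2
tool_pos: [0.5334, -0.2538, 0.1171]
orientation: [3.087, 0.581, 0.001]
force: [-0.8, -0.3, 4.2]
opening: 0.0539
grasp_force: 50.0
```

Request:
arm_command(
  rows=[
    {"translation":[0,0,0.02],"turn":[0,0,0]},
    {"translation":[0,0,0.05],"turn":[0,0,0]},
    {"translation":[0,0,0.08],"turn":[0,0,0]},
    {"translation":[-0.01,0.02,0.11],"turn":[0,0,0]},
    {"translation":[-0.025,0.05,0.13],"turn":[0,0,0]},
    {"translation":[-0.04,0.085,0.13],"turn":[0,0,0]},
    {"translation":[-0.055,0.12,0.13],"turn":[0,0,0]},
    {"translation":[-0.075,0.155,0.13],"turn":[0,0,0]},
    {"translation":[-0.088,0.18,0.13],"turn":[0,0,0]},
    {"translation":[-0.093,0.194,0.13],"turn":[0,0,0]},
    {"translation":[-0.093,0.194,0.13],"turn":[0,0,0]},
    {"translation":[-0.093,0.194,0.13],"turn":[0,0,0]},
    {"translation":[-0.093,0.194,0.13],"turn":[0,0,0]},
  ],
)

```text
time_s: 4.82
tool_pos: [0.4403, -0.0606, 0.2465]
orientation: [3.088, 0.579, -0.0]
force: [-0.1, 0.9, -3.9]
opening: 0.0532
grasp_force: 50.0
```

Run:
```python
from h import *
import pickle
s=sense();im=get_image("wrist");pickle.dump(s,open("s2.p","wb"));cv2.imwrite("pics/w2.png",im)
print(s["tool_pos"],s["orientation"],s["joints"],s["force"],s["opening"])
o=cv2.resize(im,(800,600),interpolation=cv2.INTER_CUBIC);cv2.imwrite("pics/w2b.png",o)
```

```text
[ 0.44032817 -0.0605593   0.24646552] [ 3.08764424e+00  5.79160555e-01 -4.92375046e-04] [-3.14261655e-01 -2.43064988e-01  1.94109313e+00 -2.40174840e-04
  1.44379159e+00  8.85727016e-01] [-0.06886584  0.86482869 -3.90825689] 0.05323348525721213
```

View pics/w2b.png

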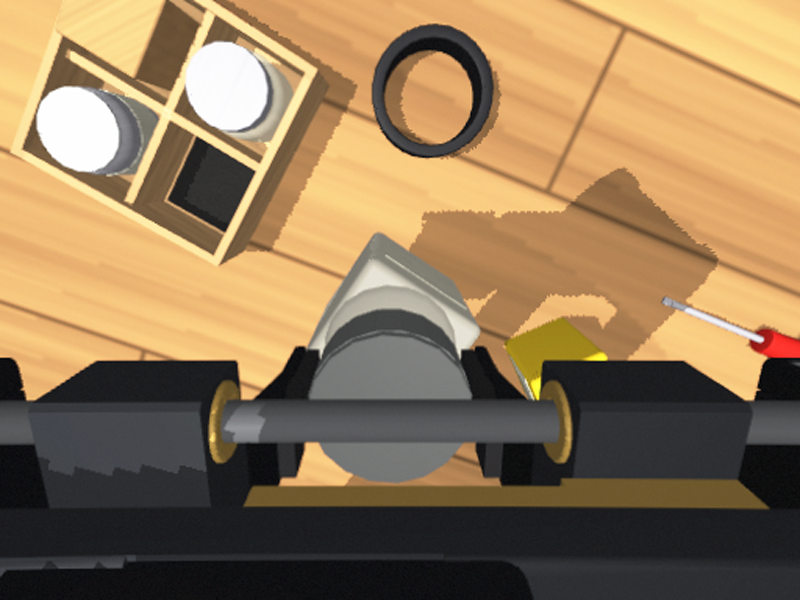

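Run:
```python
import cv2,numpy as np
im=cv2.imread("pics/w2.png")
a=cv2.resize(im[20:180,0:220],None,fx=2.5,fy=2.5,interpolation=cv2.INTER_CUBIC)
a=cv2.resize(im[30:175,80:215],(540,580),interpolation=cv2.INTER_CUBIC)
b=cv2.resize(im[145:230,195:310],(230,170),interpolation=cv2.INTER_CUBIC)
o=np.zeros((580,780,3),np.uint8);o[:,:540]=a;o[:170,545:775]=b;cv2.imwrite("pics/w2c.png",o)
```

```text
(no output)
```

View pics/w2c.png

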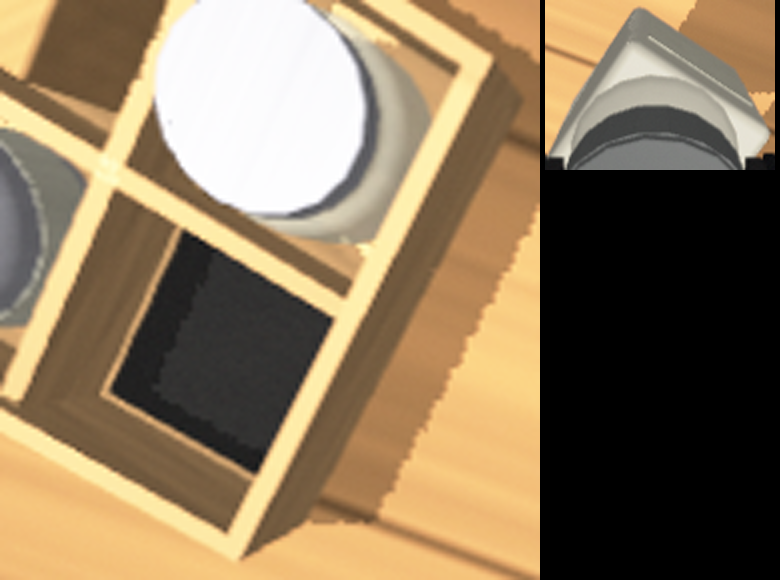

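Run:
```python
from h import *
import pickle
s=pickle.load(open("s2.p","rb"))
A=lambda p:np.array([((x+.5)/4-.5+80,(y+.5)/4-.5+30) for x,y in p])
B=lambda p:np.array([((x-545+.5)/2-.5+195,(y+.5)/2-.5+145) for x,y in p])
ang=lambda d:np.degrees(np.arctan2(d[1],d[0])).round(1)
P=cast("wrist",A([(345,300),(235,530),(22,400),(118,187),(240,558),(493,62),(107,172)]),.065,s)
print(P.round(4).tolist(),"cell",P[:4].mean(0).round(4))
print("inner",[(np.linalg.norm(P[i]-P[(i+1)%4]).round(4),ang(P[i]-P[(i+1)%4])) for i in range(4)],"outer",np.linalg.norm(P[4]-P[5]),ang(P[5]-P[4]))
print("mid cross-corner",((P[4]+P[6])/2).round(4))
D=cast("wrist",A([(183,230),(333,318),(257,474),(110,388)]),.008,s);print("pad",D.round(4).tolist(),D.mean(0).round(4),[(np.linalg.norm(D[i]-D[i-1]).round(4),ang(D[i]-D[i-1])) for i in range(4)])
J=cast("wrist",B([(555,158),(640,40),(768,133)]),.22,s);print("jug",J.round(4).tolist(),((J[0]+J[2])/2).round(4),[(np.linalg.norm(J[i]-J[i+1]).round(4),ang(J[i+1]-J[i])) for i in (0,1)])
```

```text
[[0.479, 0.0538, 0.065], [0.4055, 0.0651, 0.065], [0.4197, 0.1305, 0.065], [0.4846, 0.1188, 0.065], [0.398, 0.0615, 0.065], [0.5505, 0.0348, 0.065], [0.4872, 0.1224, 0.065]] cell [0.4472 0.0921 0.065 ]
inner [(np.float64(0.0743), np.float64(-8.7)), (np.float64(0.067), np.float64(-102.3)), (np.float64(0.066), np.float64(169.8)), (np.float64(0.0652), np.float64(85.0))] outer 0.15486495844479134 -9.9
mid cross-corner [0.4426 0.092  0.065 ]
pad [[0.4755, 0.1221, 0.008], [0.467, 0.0703, 0.008], [0.4092, 0.0796, 0.008], [0.419, 0.132, 0.008]] [0.4427 0.101  0.008 ] [(np.float64(0.0573), np.float64(-9.9)), (np.float64(0.0524), np.float64(-99.3)), (np.float64(0.0585), np.float64(170.8)), (np.float64(0.0532), np.float64(79.4))]
jug [[0.4269, -0.0294, 0.22], [0.4754, -0.0419, 0.22], [0.4614, -0.0932, 0.22]] [ 0.4441 -0.0613  0.22  ] [(np.float64(0.0501), np.float64(-14.4)), (np.float64(0.0532), np.float64(-105.3))]
```

Request:
arm_command(
  rows=[
    {"translation":[0,0.02,0],"turn":[0,0,0.03]},
    {"translation":[0.001,0.05,0],"turn":[0,0,0.07]},
    {"translation":[0.001,0.085,0],"turn":[0,0,0.07]},
    {"translation":[0.002,0.12,0],"turn":[0,0,0.07]},
    {"translation":[0.002,0.145,0],"turn":[0,0,0.07]},
    {"translation":[0.002,0.153,0],"turn":[0,0,0.07]},
    {"translation":[0.002,0.153,0],"turn":[0,0,0.07]},
    {"translation":[0.002,0.153,-0.025],"turn":[0,0,0.07]},
    {"translation":[0.002,0.153,-0.05],"turn":[0,0,0.07]},
    {"translation":[0.002,0.153,-0.06],"turn":[0,0,0.07]},
    {"translation":[0.002,0.153,-0.06],"turn":[0,0,0.07]},
    {"translation":[0.002,0.153,-0.06],"turn":[0,0,0.07]},
  ],
)

```text
time_s: 6.38
tool_pos: [0.4429, 0.0929, 0.1877]
orientation: [3.065, 0.688, 0.003]
force: [-0.4, -0.4, -4.0]
opening: 0.0535
grasp_force: 50.0
```

Run:
```python
from h import *
s=sense();im=get_image("wrist");sd=get_image("side");tp=get_image("top");print(s["tool_pos"],s["orientation"],s["joints"],s["force"])
o=np.hstack([cv2.resize(im[60:320,110:410],(400,347),interpolation=cv2.INTER_CUBIC),cv2.resize(sd[180:320,160:321],(400,347),interpolation=cv2.INTER_CUBIC)])
cv2.imwrite("pics/m3.png",o)
```

```text
[0.44288452 0.0929119  0.18769805] [3.06498376e+00 6.87559154e-01 2.75934476e-03] [ 3.22875949e-02 -1.77878865e-01  1.99784822e+00 -1.01585945e-04
  1.31981600e+00  1.16176117e+00] [-0.3632091  -0.43455488 -3.97930105]
```

View pics/m3.png

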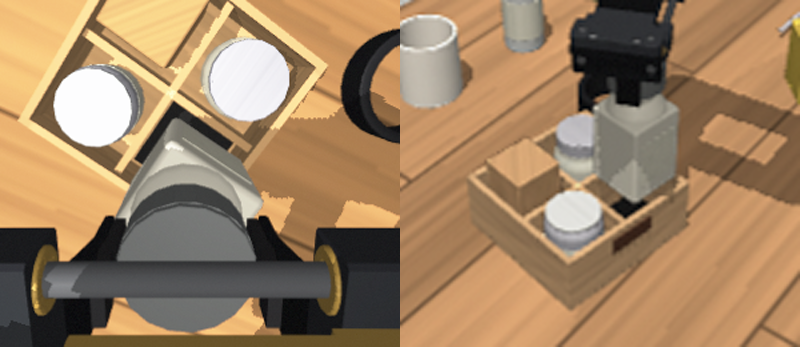

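The jug is over the empty cell and square to it. Descending.

Request:
arm_command(
  rows=[
    {"translation":[0,0,-0.01],"turn":[0,0,0]},
    {"translation":[0,0,-0.02],"turn":[0,0,0]},
    {"translation":[0,0,-0.03],"turn":[0,0,0]},
    {"translation":[0,0,-0.04],"turn":[0,0,0]},
    {"translation":[0,0,-0.05],"turn":[0,0,0]},
    {"translation":[0,0,-0.056],"turn":[0,0,0]},
    {"translation":[0,0,-0.058],"turn":[0,0,0]},
    {"translation":[0,0,-0.058],"turn":[0,0,0]},
  ],
)

```text
time_s: 7.52
tool_pos: [0.4422, 0.0932, 0.1286]
orientation: [3.065, 0.688, 0.0]
force: [-0.0, 0.2, -3.3]
opening: 0.0536
grasp_force: 50.0
```

Request:
arm_command(
  rows=[
    {"translation":[0,0,-0.002],"turn":[0,0,0]},
    {"translation":[0,0,-0.004],"turn":[0,0,0]},
    {"translation":[0,0,-0.004],"turn":[0,0,0]},
    {"translation":[0,0,-0.004],"turn":[0,0,0]},
  ],
)

```text
time_s: 8.02
tool_pos: [0.4425, 0.0932, 0.1251]
orientation: [3.065, 0.688, 0.001]
force: [-0.7, -0.5, 2.3]
opening: 0.0538
grasp_force: 50.0
```

Request:
arm_command(
  rows=[
    {"translation":[0,0,-0.002],"turn":[0,0,0]},
    {"translation":[0,0,-0.004],"turn":[0,0,0]},
    {"translation":[0,0,-0.006],"turn":[0,0,0]},
    {"translation":[0,0,-0.006],"turn":[0,0,0]},
    {"translation":[0,0,-0.006],"turn":[0,0,0]},
  ],
)

```text
time_s: 8.65
tool_pos: [0.443, 0.0932, 0.1199]
orientation: [3.065, 0.688, 0.003]
force: [-2.9, 0.1, 8.5]
opening: 0.0533
grasp_force: 50.0
```

Request:
arm_command(
  rows=[
    {"translation":[0,0,-0.001],"turn":[0,0,0]},
    {"translation":[0,0,-0.001],"turn":[0,0,0]},
    {"translation":[0,0,-0.001],"turn":[0,0,0]},
  ],
)

```text
time_s: 9.02
tool_pos: [0.4431, 0.0932, 0.1189]
orientation: [3.065, 0.688, 0.003]
force: [-2.6, -1.0, 8.3]
opening: 0.0535
grasp_force: 50.0
```

Request:
arm_command(
  rows=[
    {"translation":[0,0,0],"turn":[0,0,0.12]},
    {"translation":[0,0,0],"turn":[0,0,0.24]},
    {"translation":[0,0,0],"turn":[0,0,0.36]},
    {"translation":[0,0,0],"turn":[0,0,0.48]},
    {"translation":[0,0,0],"turn":[0,0,0.6]},
    {"translation":[0,0,0],"turn":[0,0,0.6]},
  ],
)

```text
time_s: 9.78
tool_pos: [0.4439, 0.0935, 0.1194]
orientation: [2.723, 1.564, 0.006]
force: [-0.8, 0.7, 7.6]
opening: 0.0532
grasp_force: 50.0
```

```bash
python3 -c "
from bench import *
s=sense();print(s['torque'],s['force'],s['tool_pos'],s['opening'])"
```

```text
[0.10447705 0.12824693 0.00204547] [-0.79070648  0.71047143  7.62000702] [0.44388358 0.09347956 0.11936174] 0.053223853816232444
```

Request:
arm_command(
  rows=[
    {"translation":[0,0,0],"turn":[0,0,0.12]},
    {"translation":[0,0,0],"turn":[0,0,0.24]},
    {"translation":[0,0,0],"turn":[0,0,0.36]},
    {"translation":[0,0,0],"turn":[0,0,0.48]},
    {"translation":[0,0,0],"turn":[0,0,0.57]},
    {"translation":[0,0,0],"turn":[0,0,0.57]},
    {"translation":[0,0,0],"turn":[0,0,0.57]},
  ],
)

```text
time_s: 10.65
tool_pos: [0.4433, 0.0938, 0.1191]
orientation: [2.175, 2.266, 0.004]
force: [-1.3, 1.9, 8.4]
opening: 0.0536
grasp_force: 50.0
```

Run:
```python
from h import *
s=sense();print(s['torque'],s['force'],s['tool_pos'],s['joints'])
im=get_image("wrist");sd=get_image("side")
o=np.hstack([cv2.resize(im[60:320,110:410],(400,347),interpolation=cv2.INTER_CUBIC),cv2.resize(sd[180:320,160:321],(400,347),interpolation=cv2.INTER_CUBIC)])
cv2.imwrite("pics/m4.png",o)
```

```text
[0.25748806 0.2364148  0.01807972] [-1.3195579   1.90042995  8.35407074] [0.44325989 0.09375485 0.11908186] [ 3.33431262e-02 -9.79036689e-02  2.06341582e+00  1.03119834e-03
  1.17334641e+00 -8.10550399e-03]
```

View pics/m4.png

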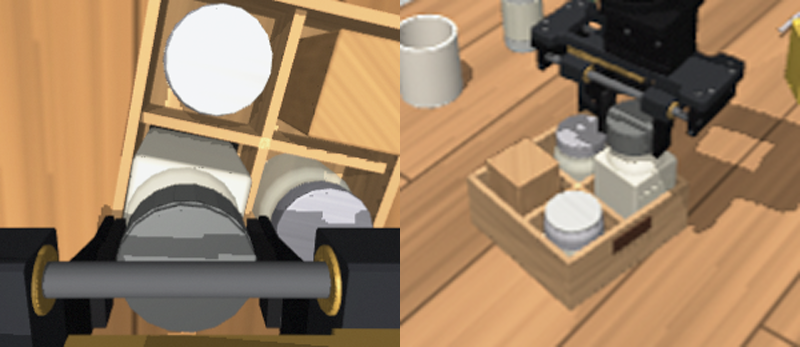

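Jug upright in its cell, slightly rotated against the walls; cap has turned about 60° relative to it. Lift.

Request:
arm_command(
  rows=[
    {"translation":[0,0,0.003],"turn":[0,0,0]},
    {"translation":[0,0,0.006],"turn":[0,0,0]},
    {"translation":[0,0,0.01],"turn":[0,0,0]},
    {"translation":[0,0,0.012],"turn":[0,0,0]},
    {"translation":[0,0,0.012],"turn":[0,0,0]},
  ],
)

```text
time_s: 11.38
tool_pos: [0.4418, 0.0931, 0.1292]
orientation: [-2.175, -2.266, 0.001]
force: [-0.1, -0.2, 0.9]
opening: 0.0531
grasp_force: 50.0
```

Request:
arm_command(
  rows=[
    {"translation":[0,0,0.005],"turn":[0,0,0]},
    {"translation":[0,0,0.01],"turn":[0,0,0]},
    {"translation":[0,0,0.018],"turn":[0,0,0]},
    {"translation":[0,0,0.028],"turn":[0,0,0]},
    {"translation":[0,0,0.04],"turn":[0,0,0]},
    {"translation":[0,0,0.055],"turn":[0,0,0]},
    {"translation":[0,0,0.07],"turn":[0,0,0]},
    {"translation":[0,0,0.082],"turn":[0,0,0]},
    {"translation":[0,0,0.09],"turn":[0,0,0]},
    {"translation":[0,0,0.09],"turn":[0,0,0]},
    {"translation":[0,0,0.09],"turn":[0,0,0]},
    {"translation":[0,0,0.09],"turn":[0,0,0]},
  ],
)

```text
time_s: 12.88
tool_pos: [0.4416, 0.0932, 0.2189]
orientation: [-2.175, -2.266, 0.001]
force: [0.5, -0.2, 0.1]
opening: 0.0531
grasp_force: 50.0
```

Run:
```python
from h import *
s=sense();print(s['force'],s['tool_pos'],s['grasp_force'],s['time_s'])
im=get_image("wrist");sd=get_image("side")
o=np.hstack([cv2.resize(im[60:320,110:410],(400,347),interpolation=cv2.INTER_CUBIC),cv2.resize(sd[160:300,160:321],(400,347),interpolation=cv2.INTER_CUBIC)])
cv2.imwrite("pics/m5.png",o)
```

```text
[ 0.49952778 -0.24538837  0.11050333] [0.44164976 0.0931933  0.21885404] 49.999892263276706 12.875
```

View pics/m5.png

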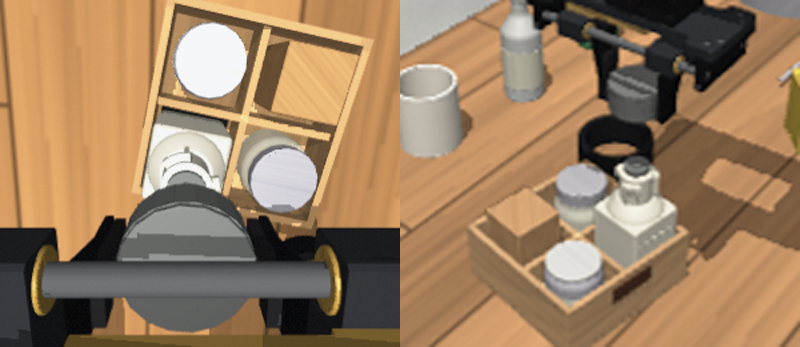

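The cap is off and held level above the bottle; the bottle stands in its cell.

```bash
python3 -c "
from bench import *
print(close_job())"
```

```text
the job is handed in; nothing more can be done
None
```

The job is handed in, with no verdict returned: the white bottle stands upright in the empty cell, and its cap, pressed, twisted free and lifted off, is held level about 8 cm above the mouth (finished at about 13 s of the 45 s).

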